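# Click the crate tally on to its arrow

## Robot

A 6-joint arm with a two-finger parallel gripper is mounted at the origin on the work surface. World frame = base frame: x ahead of the robot, y to its left, z up, the work surface at z = 0. Lengths are in m, angles in rad, forces in N, time in s.
With the tool pointing down it reaches from about 0.3 to 0.875 m from the base axis. Payload 6.4 kg.
Tool frame: the origin (TCP) lies on the mounting face of the last link; the fingertips stand 173 mm ahead of it and the grasp point (between the pads) lies 155 mm ahead of it (ctrl.tip_reach is the distance from the TCP to the fingertips, in m); z points along the fingers, y is the line along which they close (so a half turn about z gives the same grasp; the last joint's range is limited). The gripper opens to 85 mm and grips with 20 to 120 N. Pads are 22 mm wide; open, the fingers measure 114 mm over their backs; the gripper's body (76 mm by 85 mm) begins 54 mm behind the grasp point. The pads swing forward as they close: fully open they stand 13 mm farther back than shut.
Start: joints at [-1.364, 0.181, 1.607, -0, 1.354, -0.206], TCP at [0.231, -0.527, 0.405] pointing down, gripper open.
Joint ranges: [-2.99, 2.99], [-0.89, 2.07], [0.3, 2.58], [-1.14, 4.28], [0, 2.63], [-3.12, 3.12]. Speed limits (rad/s): [2.57, 2.57, 3.01, 3.14, 3.14, 3.14].

## Interface

Orientations are given as a unit quaternion [w, x, y, z].
In Python, from bench import ctrl gives the robot as it stands.
- The arm moves only by the shell command python3 -m pendant 'ROWS'. ROWS is JSON, a list that holds one entry, the list of rows, each a list of 7 numbers: the opening, from 0 (shut) to 1 (fully open), then the shift along the tool's x, y, z in mm, then the turn, a rotation vector about the tool's x, y, z in rad. A call has 1 to 5 rows; each row is the pose to reach, as a shift and turn from the pose commanded when the call began, along the tool's axes at that moment; what a row does not reach only later rows make up. A row lasts 1/12 s, in which the tool goes at most 41.7 mm and 7.16 degrees, less where a joint would pass 70% of its speed; a pose out of reach is approached as far as the arm can. A call with a gripper value outside its range is refused whole. The fingers move at their own pace and stop on an object; the grip force is fixed at half the most. Time passes only in rows, so rows that repeat a pose let the fingers close. It gives the time, the measured TCP pose, the force, the opening and the grip force at its end, in the units of the state.
- ctrl.get_obs(): the state, without advancing time (a new reading comes with each control period).
- ctrl.camera(name): name is "scene" or "top" or "wrist"; returns the picture (384x512x3 uint8, red, green, blue); there is no depth.
- ctrl.camera_params(name): a dict with "mtx" (3x3 intrinsics, pixels), "world_from_camera" (4x4, takes a point from camera to world coordinates); the wrist camera has in their place "tool_from_camera" (4x4, takes a point from camera to tool coordinates, whose origin is the TCP and whose axes are the flange's). Camera axes: x right, y down, z forward; pixel columns grow to the right and rows downward; lengths in m; the calibration is good to about 2 mm. A picture is of the moment at which its call begins: read the wrist's pose just before it. camera_params takes no time and is no camera call.
- ctrl.hand_in(): hands the job in; it is judged then, once.
Trained networks look in the newest picture that a camera, given by its name, has taken for a name from the list of things; names that differ only in an ending like _2 or _b are one class to them, and where a whole thing is asked for, a point or a joint stands for the part that bears it (a point fixed in the world has none). Each returns a list of dicts, best first, with "confidence" (0 to 1); they miss things now and then, are a little off and sometimes report something else, mostly with a low value. They report only what shows in the picture. A call takes as long as a camera call. They do not tell look-alikes from the thing itself.
- ctrl.boxes_of(camera, name): "point" ([column, row] as shares, 0 to 1, of the picture: columns of its width, rows of its height, amid what is visible of it).
The state is a dict: "time_s": time; "q": joint angles; "dq": joint speeds; "joint_efforts": joint torques, N m; "eef_pos": TCP position; "eef_rot": TCP orientation; "wrist_force": force on the tool from outside, world axes, zero at the start; "torque": the same for the moment, N m; "opening": opening from 0.0 (shut) to 1.0 (fully open); "grasp_force": force on a finger pad.
Only numpy, scipy, OpenCV 4.12 (cv2) and the standard library are available. Lean on these libraries where they do the work, as an engineer would, in place of code of your own. Each camera call takes 0.05 s, during which the arm holds its last target. There are 200 camera calls.

## Task

Bring the florist's crate tally up to date: with a fingertip, gently flick the edge of its six-armed thumbwheel round clockwise (seen from above) until the long arm points at the arrow on the housing and sits in its click there. Let the wheel settle one click short of the arrow, then give it one last click, and do not go past. The tally stays standing where it is, neither lifted nor shoved along, and the things around it are left alone.

Things in the scene. Friction and masses are not known exactly. Their poses are not given: they have to be found in the camera images.
- tally: The crate tally: flat grey housing, 50 mm high, about 1.6 kg, standing loose on rubber feet (slides if pushed with over about 8 N), with a black six-armed thumbwheel lying flat on top, axis vertical. Origin on the bench under the wheel's axis, z up, x towards the arrow (away from the robot, yaw up to 30 degrees either way). Housing spans -72 to +98 mm in x, +-72 mm in y.
- star_wheel (a joint): Wheel turn, rad, growing clockwise from above. Clicks at 0, 1.047, 2.094, 3.142, 4.189, 5.236, with stops just beyond both ends. Starts at 0, 1.047 or 2.094; at 4.189 the long arm is at the arrow. Long arm's direction = 4.189 minus this, counter-clockwise from the tally's +x. Pushed well over half-way (40 degrees) it snaps on to the next click and stays; less, it falls back. Takes 2 to 3 N at an arm.
- hub (a point): Centre of the wheel's top face, on its axis, 72 mm above the bench. Wheel 14 mm thick; its underside is 8 mm above the housing's top. A round middle of 26 mm radius carries six arms 60 degrees apart, 10 mm wide with rounded ends: five reach 55 mm from the axis, the long arm 65 mm. The gap between neighbouring arms is about 38 mm wide at 48 mm from the axis.
- long_arm_end (a point): Outer end of the wheel's long arm, on its top face, 65 mm from the axis; the long arm has a thin raised metal rib along its top (2 mm high).
- arrow_tip (a point): Tip of the arrow, a flat pale triangle 3 mm high on the housing's top, pointing inward at the wheel's axis; the tip is 70 mm from the axis, 53 mm above the bench.
- pot_near: Red pot with a short white candle, 76 mm wide, 121 mm high (wick to 129), loose, standing to the +y side of the tally. Origin under its centre. Leave alone.
- ribbon_reel: Grey ribbon reel lying flat, 72 mm wide, 28 mm high, on the -y side of the tally. Origin under its centre. Leave alone.
- candle_saucer: Dark metal candle saucer, 72 mm wide, 14 mm high, beyond the arrow side of the tally. Origin under its centre. Leave alone.
- pine_cone: Pine cone standing upright, 46 mm wide, 52 mm high, beyond the arrow side of the tally. Origin under its centre. Leave alone.
Not all that is in view belongs to the job. There is more than one size of the tally; the job needs the largest.

How it is judged:
By the outcome, as a careful person would: the job done as asked, in the order asked, and still so for the second after the job is handed in, with the robot touching nothing.
It also fails if it takes over 61 s, if anything falls off the work surface, if the arm or the gripper's body presses on something with over 40 N, if the wrist force passes 120 N, or if a joint passes its speed limit or range.

## Working session

There is one attempt and no reset: what is moved stays moved. The work goes in short steps, Python scripts to look and compute and a shell command to move; the robot and the scene stay as the last step left them, time stands still between calls to the robot, and variables do not carry over. Pictures are saved under pics/ and viewed, at most 10 in all, crops included, and the job is handed in when it is done.

```bash
mkdir -p pics; ls; cat > h.py <<'E'
from bench import ctrl
import numpy as np, cv2
from scipy.spatial.transform import Rotation as R
def snap(n,f):
    im=ctrl.camera(n); cv2.imwrite('pics/'+f,im[:,:,::-1]); return im
def pose():
    o=ctrl.get_obs(); T=np.eye(4); q=o['eef_rot']; T[:3,:3]=R.from_quat([q[1],q[2],q[3],q[0]]).as_matrix(); T[:3,3]=o['eef_pos']; return T
def cam(n):
    p=ctrl.camera_params(n)
    W=np.array(p['world_from_camera']) if n!='wrist' else pose()@np.array(p['tool_from_camera'])
    return np.array(p['mtx']),W
def px2w(n,u,v,z):
    K,W=cam(n); d=W[:3,:3]@np.linalg.solve(K,[u,v,1]); c=W[:3,3]
    return c+d*(z-c[2])/d[2]
def w2px(n,p):
    K,W=cam(n); q=K@(np.linalg.inv(W)@np.r_[p,1])[:3]; return q[:2]/q[2]
E
python3 - <<'E'
from h import *
a=snap('top','top.png'); b=snap('scene','scene.png')
cv2.imwrite('pics/both.png',cv2.resize(np.vstack([a,b]),(450,600+75))[:600,:,::-1]) if 0 else None
for n in ['tally','hub','arrow_tip','long_arm_end','pot_near','ribbon_reel','candle_saucer','pine_cone']:
    for d in ctrl.boxes_of('top',n)[:3]:
        u,v=d['point'][0]*512,d['point'][1]*384
        print(n,round(d['confidence'],2),round(u),round(v),px2w('top',u,v,{'tally':.05,'hub':.072,'long_arm_end':.072,'arrow_tip':.053}.get(n,.03)).round(3))
o=ctrl.get_obs();print(o['time_s'],pose().round(3),o['opening'])
E
```

```text
pics
tally 0.93 284 192 [ 0.572 -0.07   0.05 ]
tally 0.7 366 251 [ 0.414 -0.291  0.05 ]
tally 0.6 255 270 [0.362 0.009 0.05 ]
hub 0.94 366 252 [ 0.411 -0.284  0.072]
hub 0.66 250 268 [0.371 0.021 0.072]
hub 0.63 281 191 [ 0.573 -0.061  0.072]
arrow_tip 0.85 282 194 [ 0.566 -0.066  0.053]
arrow_tip 0.79 254 273 [0.355 0.011 0.053]
arrow_tip 0.71 365 250 [ 0.414 -0.287  0.053]
long_arm_end 0.83 250 265 [0.377 0.02  0.072]
long_arm_end 0.75 287 192 [ 0.571 -0.078  0.072]
long_arm_end 0.52 365 256 [ 0.401 -0.281  0.072]
pot_near 0.63 215 208 [0.53 0.12 0.03]
ribbon_reel 0.65 345 181 [ 0.603 -0.243  0.03 ]
candle_saucer 0.93 277 134 [ 0.737 -0.054  0.03 ]
pine_cone 0.52 234 154 [0.68  0.069 0.03 ]
0.5 [[ 0.916  0.401 -0.     0.231]
 [ 0.401 -0.916  0.    -0.527]
 [ 0.    -0.    -1.     0.405]
 [ 0.     0.     0.     1.   ]] 1.0050841903424164
```

View pics/top.png

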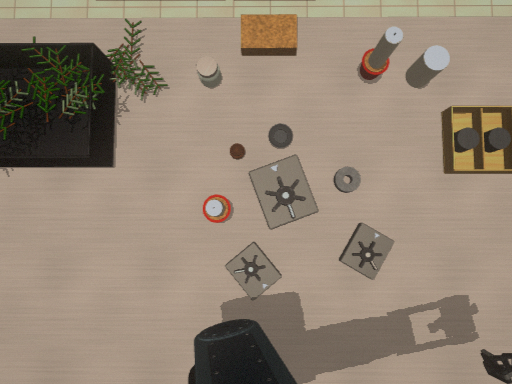

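View pics/scene.png

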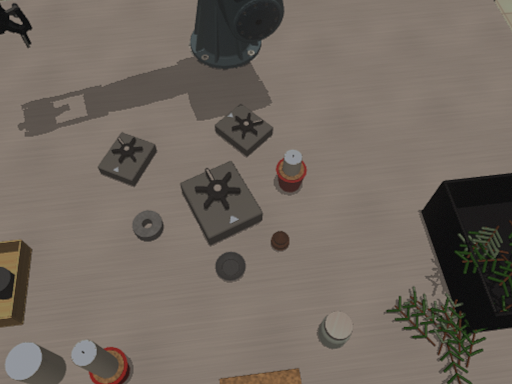

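Three tallies show in the top view: (284,192), (366,251) and (255,270). The one at (284,192) is clearly the largest, and it stands amid the pot, reel, saucer and cone. I'll confirm it in a crop.

```bash
python3 - <<'E'
from h import *
a=cv2.imread('pics/top.png')[145:285,195:405]; cv2.imwrite('pics/crop.png',cv2.resize(a,None,fx=3.8,fy=3.8,interpolation=cv2.INTER_CUBIC))
E
```

```text
(no output)
```

View pics/crop.png

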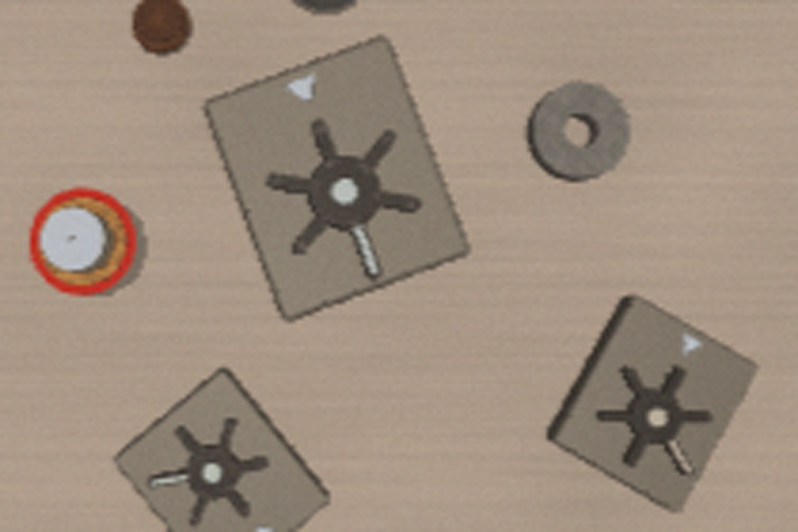

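```bash
python3 - <<'E'
from h import *
f=lambda c,r:(195+c/3.8,145+r/3.8)
h=px2w('top',*f(344,190),.072); t=px2w('top',*f(308,101),.053); l=px2w('top',*f(376,276),.072)
pot=px2w('top',*f(72,238),.125)
print('hub',h,'tip',t,'long',l,'pot',pot)
for a in (t,l): d=(a-h)[:2]; print(np.hypot(*d),np.degrees(np.arctan2(d[1],d[0])))
p=ctrl.camera_params('wrist');print(np.round(p['mtx'],1),np.round(p['tool_from_camera'],3))
T=pose(); print('hub in tool mm',(T[:3,:3].T@(h-T[:3,3])*1000).round())
E
```

```text
hub [ 0.56217905 -0.07347457  0.072     ] tip [ 0.62757138 -0.04898076  0.053     ] long [ 0.50198284 -0.09555485  0.072     ] pot [0.52658572 0.11046301 0.125     ]
0.06982910207615595 20.53429391559348
0.06411803754334457 -159.85669641779583
[[297.    0.  254.7]
 [  0.  297.  195. ]
 [  0.    0.    1. ]] [[ 0.    -0.948 -0.318  0.081]
 [ 1.     0.    -0.     0.   ]
 [ 0.    -0.318  0.948  0.03 ]
 [ 0.     0.     0.     1.   ]]
hub in tool mm [ 485. -282.  333.]
```

```bash
python3 -m pendant '[[[0,33,-16,0,0,0,0],[0,66,-32,0,0,0,0],[0,99,-48,0,0,0,0],[0,132,-64,0,0,0,0],[0,165,-80,0,0,0,0]]]'
python3 -m pendant '[[[0,33,-16,0,0,0,0],[0,66,-32,0,0,0,0],[0,99,-48,0,0,0,0],[0,132,-64,0,0,0,0],[0,165,-80,0,0,0,0]]]'
python3 -m pendant '[[[0,33,-16,0,0,0,0],[0,66,-32,0,0,0,0],[0,99,-48,0,0,0,0],[0,132,-64,0,0,0,0],[0,152,-75,0,0,0,0]]]'
python3 -m pendant '[[[0,0,0,25,0,0,0],[0,0,0,50,0,0,0],[0,0,0,75,0,0,0],[0,0,0,90,0,0,0],[0,0,0,90,0,0,0]]]'
python3 - <<'E'
from h import *
o=ctrl.get_obs();print(o['time_s'],o['opening'],o['wrist_force'],o['q'],ctrl.tip_reach); print(pose().round(4))
im=snap('wrist','w1.png')
for n,p in [('hub',[.562,-.073,.072]),('tip',[.6276,-.049,.053]),('long',[.502,-.0955,.072]),('fing',pose()@[0,0,.173,1])]: print(n,w2px('wrist',np.array(p)[:3]).round())
E
```

```text
time_s: 0.92
eef_pos: [0.3504, -0.3859, 0.4048]
eef_rot: [0.0, 0.979, 0.205, 0.0]
wrist_force: [0.2, -0.3, -0.6]
opening: 0.298
grasp_force: 0.0
time_s: 1.33
eef_pos: [0.4697, -0.2462, 0.405]
eef_rot: [0.0, 0.979, 0.205, 0.0]
wrist_force: [-0.0, -1.6, -1.0]
opening: -0.0
grasp_force: 0.0
time_s: 1.75
eef_pos: [0.5796, -0.1153, 0.4048]
eef_rot: [-0.0, 0.979, 0.206, 0.001]
wrist_force: [-0.3, 0.3, 0.8]
opening: 0.0
grasp_force: 0.0
time_s: 2.17
eef_pos: [0.5765, -0.1173, 0.3105]
eef_rot: [-0.002, 0.979, 0.205, -0.003]
wrist_force: [-0.7, 0.2, -0.2]
opening: -0.001
grasp_force: 0.0
2.1667 -0.001449332557101728 [-0.65977919  0.23211675 -0.18615388] [-4.02383187e-01  3.10969977e-01  1.64963745e+00 -5.29225451e-05
  1.18835819e+00  7.55376604e-01] 0.1734
[[ 0.9159  0.4014 -0.0068  0.5765]
 [ 0.4014 -0.9159  0.0028 -0.1173]
 [-0.0051 -0.0053 -1.      0.3105]
 [ 0.      0.      0.      1.    ]]
hub [193. 202.]
tip [198. 105.]
long [194. 275.]
fing [254. 252.]
```

View pics/w1.png

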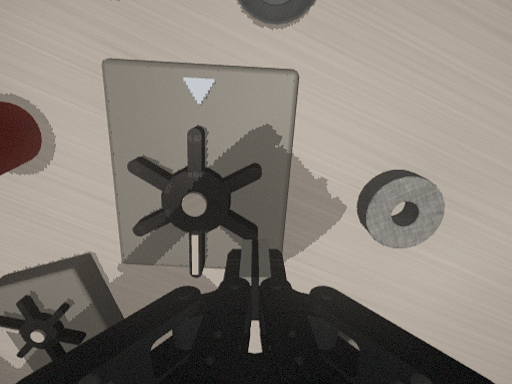

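The close view agrees with my estimates. The hub is at (194,203) against a predicted (193,202), the arrow tip at (199,105), and the long arm points directly away from the arrow at (195,275), so the wheel starts at 1.047 and needs three clicks. The shut fingers hang over the gap on the -y side.

```bash
python3 -m pendant '[[[0,0,0,20,0,0,0],[0,0,0,40,0,0,0],[0,0,0,55,0,0,0],[0,0,0,55,0,0,0],[0,0,0,55,0,0,0]]]'
python3 - <<'E'
from h import *
print((pose()@[0,0,.1734,1]).round(4))
# plan: orbit hub clockwise, expressed in tool axes now (nominal orientation), tool z down
T=pose(); hub=np.array([.562,-.073]); c=np.array([.578,-.1184]); Rm=np.array([[.9159,.4014],[.4014,-.9159]])
d0=c-hub
for a in range(0,61,6):
    t=np.radians(-a); M=np.array([[np.cos(t),-np.sin(t)],[np.sin(t),np.cos(t)]])
    print(a,(Rm.T@(M@d0-d0)*1000).round(1),round(np.radians(a),3))
E
```

```text
time_s: 2.63
eef_pos: [0.5783, -0.1183, 0.2606]
eef_rot: [0.0, 0.979, 0.205, 0.0]
wrist_force: [0.8, 0.6, 0.9]
opening: -0.0
grasp_force: 0.0
[ 0.5783 -0.1183  0.0872  1.    ]
0 [0. 0.] 0.0
6 [-5.  -0.6] 0.105
12 [-9.9 -1.8] 0.209
18 [-14.7  -3.5] 0.314
24 [-19.2  -5.6] 0.419
30 [-23.5  -8.2] 0.524
36 [-27.5 -11.3] 0.628
42 [-31.2 -14.7] 0.733
48 [-34.5 -18.5] 0.838
54 [-37.4 -22.7] 0.942
60 [-39.8 -27.1] 1.047
```

```bash
python3 -m pendant '[[[0,0,0,9,0,0,0],[0,0,0,18,0,0,0],[0,0,0,26,0,0,0],[0,0,0,26,0,0,0]]]'
python3 -m pendant '[[[0,-3.3,-0.3,0,0,0,0.07],[0,-6.7,-1,0,0,0,0.14],[0,-9.9,-1.8,0,0,0,0.21],[0,-13.1,-2.8,0,0,0,0.28],[0,-16.2,-4.1,0,0,0,0.35]]]'
python3 -m pendant '[[[0,-3.3,-0.3,0,0,0,0.07],[0,-6.7,-1,0,0,0,0.14],[0,-9.9,-1.8,0,0,0,0.21],[0,-13.1,-2.8,0,0,0,0.28],[0,-16.2,-4.1,0,0,0,0.35]]]'
python3 -m pendant '[[[0,-1.7,-0.1,0,0,0,0.035],[0,-3.3,-0.3,0,0,0,0.07],[0,-5,-0.6,0,0,0,0.105],[0,-6.7,-1,0,0,0,0.14],[0,-8.3,-1.4,0,0,0,0.175]]]'
python3 -m pendant '[[[0,0,0,0,0,0,0],[0,0,0,0,0,0,0],[0,0,0,0,0,0,0]]]'
python3 - <<'E'
from h import *
im=snap('wrist','w2.png')
for a in range(6):
    t=np.radians(20.5+60*a); print(a,w2px('wrist',np.array([.562+.055*np.cos(t),-.073+.055*np.sin(t),.072])).round())
E
```

```text
time_s: 2.97
eef_pos: [0.5772, -0.1178, 0.232]
eef_rot: [-0.001, 0.979, 0.205, -0.001]
wrist_force: [-1.3, 0.1, 0.5]
opening: -0.0
grasp_force: 0.0
time_s: 3.38
eef_pos: [0.5617, -0.1209, 0.2338]
eef_rot: [0.0, 1.0, 0.03, 0.001]
wrist_force: [0.9, -0.4, -1.4]
opening: -0.004
grasp_force: 0.8
time_s: 3.8
eef_pos: [0.545, -0.1178, 0.2338]
eef_rot: [0.0, 0.989, -0.145, 0.0]
wrist_force: [-0.2, -0.2, -0.2]
opening: 0.002
grasp_force: 0.0
time_s: 4.22
eef_pos: [0.5373, -0.114, 0.2337]
eef_rot: [-0.0, 0.973, -0.23, -0.0]
wrist_force: [0.1, -0.2, -0.3]
opening: 0.001
grasp_force: 0.0
time_s: 4.47
eef_pos: [0.5376, -0.1141, 0.2338]
eef_rot: [0.0, 0.974, -0.229, 0.0]
wrist_force: [-0.6, 0.2, 0.4]
opening: 0.005
grasp_force: 0.0
0 [ 64. 187.]
1 [ 61. 285.]
2 [147. 342.]
3 [240. 319.]
4 [263. 229.]
5 [174. 152.]
```

View pics/w2.png

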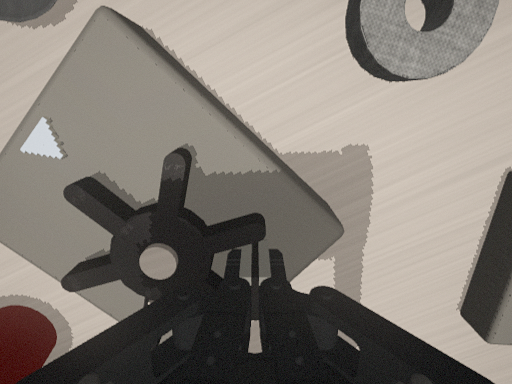

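The wheel has moved one click: a short arm end is at (263,229), as predicted, and the white rib just shows at (150,298), hidden beside the fingers. I'll lift, go back and look.

```bash
python3 -m pendant '[[[0,0,0,-12,0,0,0],[0,0,0,-24,0,0,0],[0,0,0,-36,0,0,0],[0,0,0,-45,0,0,0]]]'
python3 -m pendant '[[[0,3.3,-0.3,0,0,0,-0.07],[0,6.7,-1,0,0,0,-0.14],[0,9.9,-1.8,0,0,0,-0.21],[0,13.1,-2.8,0,0,0,-0.28],[0,16.2,-4.1,0,0,0,-0.35]]]'
python3 -m pendant '[[[0,3.3,-0.3,0,0,0,-0.07],[0,6.7,-1,0,0,0,-0.14],[0,9.9,-1.8,0,0,0,-0.21],[0,13.1,-2.8,0,0,0,-0.28],[0,16.2,-4.1,0,0,0,-0.35]]]'
python3 -m pendant '[[[0,3.3,-0.3,0,0,0,-0.07],[0,6.7,-1,0,0,0,-0.14],[0,8.3,-1.4,0,0,0,-0.175],[0,8.3,-1.4,0,0,0,-0.175],[0,8.3,-1.4,0,0,0,-0.175]]]'
python3 - <<'E'
from h import *
im=snap('wrist','w3.png')
print('hub',w2px('wrist',np.array([.562,-.073,.072])).round(),'tip',w2px('wrist',np.array([.6276,-.049,.053])).round())
for a in range(6):
    t=np.radians(20.5+60*a); print(a,w2px('wrist',np.array([.562+.055*np.cos(t),-.073+.055*np.sin(t),.072])).round())
E
```

```text
time_s: 4.85
eef_pos: [0.538, -0.1143, 0.2812]
eef_rot: [0.0, 0.973, -0.229, 0.001]
wrist_force: [0.7, -0.0, -0.5]
opening: 0.001
grasp_force: 0.0
time_s: 5.27
eef_pos: [0.5542, -0.1178, 0.2801]
eef_rot: [0.0, 0.999, -0.054, 0.001]
wrist_force: [0.5, 0.2, -0.4]
opening: 0.001
grasp_force: 0.0
time_s: 5.68
eef_pos: [0.5708, -0.1155, 0.2801]
eef_rot: [0.0, 0.993, 0.12, 0.001]
wrist_force: [0.7, 0.1, -0.6]
opening: 0.005
grasp_force: 0.0
time_s: 6.1
eef_pos: [0.5783, -0.1121, 0.2796]
eef_rot: [0.0, 0.979, 0.204, 0.0]
wrist_force: [-0.5, -0.6, -0.7]
opening: 0.003
grasp_force: 0.0
hub [190. 225.] tip [195. 113.]
0 [188. 140.]
1 [112. 181.]
2 [120. 258.]
3 [191. 296.]
4 [260. 265.]
5 [265. 189.]
```

View pics/w3.png

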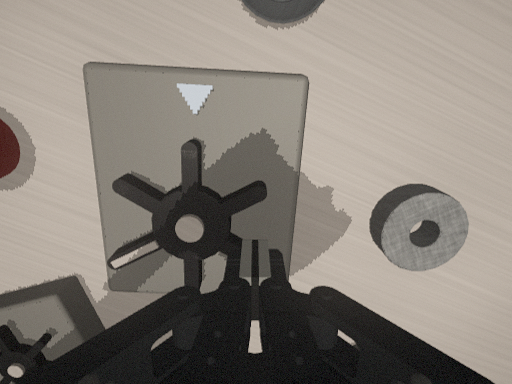

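The picture shows the wheel at 2.094, with the long arm at (120,258), and the tally has not moved (arrow tip (195,113) as predicted). The fingers came back about 6 mm too far inward, so I'll correct that before the second click.

```bash
python3 -m pendant '[[[0,-2.5,5.5,0,0,0,0],[0,-2.5,5.5,0,0,0,0],[0,-2.5,5.5,16,0,0,0],[0,-2.5,5.5,32,0,0,0],[0,-2.5,5.5,46,0,0,0]]]'
python3 -m pendant '[[[0,0,0,0,0,0,0],[0,0,0,0,0,0,0]]]'
python3 -m pendant '[[[0,-3.3,-0.3,0,0,0,0.07],[0,-6.7,-1,0,0,0,0.14],[0,-9.9,-1.8,0,0,0,0.21],[0,-13.1,-2.8,0,0,0,0.28],[0,-16.2,-4.1,0,0,0,0.35]]]'
python3 -m pendant '[[[0,-3.3,-0.3,0,0,0,0.07],[0,-6.7,-1,0,0,0,0.14],[0,-9.9,-1.8,0,0,0,0.21],[0,-13.1,-2.8,0,0,0,0.28],[0,-16.2,-4.1,0,0,0,0.35]]]'
python3 -m pendant '[[[0,-1.7,-0.1,0,0,0,0.035],[0,-3.3,-0.3,0,0,0,0.07],[0,-5,-0.6,0,0,0,0.105],[0,-6.7,-1,0,0,0,0.14],[0,-8.3,-1.4,0,0,0,0.175]]]'
python3 -m pendant '[[[0,0,0,0,0,0,0],[0,0,0,0,0,0,0],[0,0,0,-12,0,0,0],[0,0,0,-30,0,0,0],[0,0,0,-46,0,0,0]]]'
python3 -m pendant '[[[0,3.3,0,0,0,0,-0.07],[0,6.7,-0.2,0,0,0,-0.14],[0,9.9,-0.5,0,0,0,-0.21],[0,13.1,-1,0,0,0,-0.28],[0,16.2,-1.5,0,0,0,-0.35]]]'
python3 -m pendant '[[[0,3.3,0,0,0,0,-0.07],[0,6.7,-0.2,0,0,0,-0.14],[0,9.9,-0.5,0,0,0,-0.21],[0,13.1,-1,0,0,0,-0.28],[0,16.2,-1.5,0,0,0,-0.35]]]'
python3 -m pendant '[[[0,3.3,0,0,0,0,-0.07],[0,6.7,-0.2,0,0,0,-0.14],[0,8.3,-0.3,0,0,0,-0.175],[0,8.3,-0.3,0,0,0,-0.175],[0,8.3,-0.3,0,0,0,-0.175]]]'
python3 - <<'E'
from h import *
im=snap('wrist','w4.png')
T=pose();print('corr',(T[:3,:3].T@(np.array([.578,-.1184,.234])-T[:3,3])*1000).round(1))
print('hub',w2px('wrist',np.array([.562,-.073,.072])).round(),'tip',w2px('wrist',np.array([.6276,-.049,.053])).round())
for a in range(6):
    t=np.radians(20.5+60*a); print(a,w2px('wrist',np.array([.562+.055*np.cos(t),-.073+.055*np.sin(t),.072])).round())
E
```

```text
time_s: 6.57
eef_pos: [0.5779, -0.1185, 0.2323]
eef_rot: [0.0, 0.979, 0.204, 0.0]
wrist_force: [0.6, 0.5, 0.1]
opening: 0.002
grasp_force: 0.0
time_s: 6.73
eef_pos: [0.5776, -0.1182, 0.232]
eef_rot: [-0.001, 0.979, 0.205, -0.001]
wrist_force: [0.4, 0.2, 1.2]
opening: 0.0
grasp_force: 0.0
time_s: 7.15
eef_pos: [0.5623, -0.1214, 0.2344]
eef_rot: [0.001, 1.0, 0.029, 0.002]
wrist_force: [1.4, -0.4, -1.4]
opening: -0.0
grasp_force: 0.9
time_s: 7.57
eef_pos: [0.5456, -0.1182, 0.2343]
eef_rot: [0.0, 0.989, -0.145, 0.001]
wrist_force: [0.1, 0.4, -0.9]
opening: -0.002
grasp_force: 0.1
time_s: 7.98
eef_pos: [0.5378, -0.1144, 0.2342]
eef_rot: [0.0, 0.973, -0.23, 0.001]
wrist_force: [-1.3, -0.8, 0.0]
opening: -0.001
grasp_force: 0.1
time_s: 8.4
eef_pos: [0.5378, -0.1142, 0.2803]
eef_rot: [0.0, 0.973, -0.229, 0.0]
wrist_force: [-0.1, 0.8, 1.0]
opening: 0.003
grasp_force: 0.0
time_s: 8.82
eef_pos: [0.5533, -0.1202, 0.2802]
eef_rot: [0.0, 0.999, -0.054, 0.001]
wrist_force: [0.3, -0.9, 0.4]
opening: -0.0
grasp_force: 0.0
time_s: 9.23
eef_pos: [0.5695, -0.1204, 0.2801]
eef_rot: [0.0, 0.993, 0.121, 0.001]
wrist_force: [-0.3, -0.6, -0.7]
opening: 0.002
grasp_force: 0.0
time_s: 9.65
eef_pos: [0.5773, -0.1181, 0.2797]
eef_rot: [0.0, 0.979, 0.205, 0.0]
wrist_force: [-0.5, 0.2, 0.6]
opening: -0.006
grasp_force: 0.0
corr [ 0.7  0.6 45.5]
hub [181. 220.] tip [186. 107.]
0 [179. 135.]
1 [103. 175.]
2 [112. 254.]
3 [183. 292.]
4 [252. 261.]
5 [257. 183.]
```

View pics/w4.png

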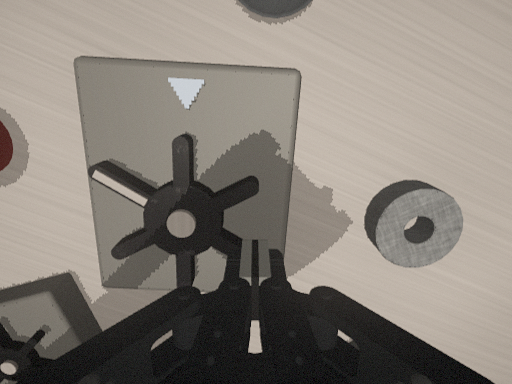

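The wheel has settled one click short, with the long arm at (95,172), 60 degrees before the arrow at (186,107). I'll pause, then give the last click and lift away.

```bash
python3 -m pendant '[[[0,0,0,0,0,0,0],[0,0,0,0,0,0,0],[0,0,0,0,0,0,0],[0,0,0,0,0,0,0],[0,0,0,0,0,0,0]]]' >/dev/null
python3 -m pendant '[[[0,0.5,0.5,0,0,0,0],[0,0.5,0.5,12,0,0,0],[0,0.5,0.5,24,0,0,0],[0,0.5,0.5,36,0,0,0],[0,0.5,0.5,45.5,0,0,0]]]'
python3 -m pendant '[[[0,0,0,0,0,0,0],[0,0,0,0,0,0,0]]]'
python3 -m pendant '[[[0,-3.3,-0.3,0,0,0,0.07],[0,-6.7,-1,0,0,0,0.14],[0,-9.9,-1.8,0,0,0,0.21],[0,-13.1,-2.8,0,0,0,0.28],[0,-16.2,-4.1,0,0,0,0.35]]]'
python3 -m pendant '[[[0,-3.3,-0.3,0,0,0,0.07],[0,-6.7,-1,0,0,0,0.14],[0,-9.9,-1.8,0,0,0,0.21],[0,-13.1,-2.8,0,0,0,0.28],[0,-16.2,-4.1,0,0,0,0.35]]]'
python3 -m pendant '[[[0,-1.7,-0.1,0,0,0,0.035],[0,-3.3,-0.3,0,0,0,0.07],[0,-5,-0.6,0,0,0,0.105],[0,-6.7,-1,0,0,0,0.14],[0,-8.3,-1.4,0,0,0,0.175]]]'
python3 -m pendant '[[[0,0,0,0,0,0,0],[0,0,0,0,0,0,0],[0,0,0,-12,0,0,0],[0,0,0,-30,0,0,0],[0,0,0,-46,0,0,0]]]'
python3 -m pendant '[[[0,0,0,-20,0,0,0],[0,0,0,-40,0,0,0],[0,0,0,-50,0,0,0],[0,0,0,-50,0,0,0],[0,0,0,-50,0,0,0]]]'
python3 - <<'E'
from h import *
im=snap('wrist','w5.png')
print('hub',w2px('wrist',np.array([.562,-.073,.072])).round(),'tip',w2px('wrist',np.array([.6276,-.049,.053])).round())
E
```

```text
time_s: 10.53
eef_pos: [0.5769, -0.118, 0.2307]
eef_rot: [-0.001, 0.979, 0.205, -0.001]
wrist_force: [0.4, 0.2, -0.3]
opening: -0.001
grasp_force: 0.0
time_s: 10.7
eef_pos: [0.5771, -0.1181, 0.2317]
eef_rot: [-0.001, 0.979, 0.205, -0.001]
wrist_force: [0.4, 1.0, -0.1]
opening: -0.001
grasp_force: 0.0
time_s: 11.12
eef_pos: [0.5617, -0.1213, 0.234]
eef_rot: [0.0, 1.0, 0.03, 0.001]
wrist_force: [2.2, -0.3, -0.9]
opening: 0.002
grasp_force: 0.8
time_s: 11.53
eef_pos: [0.545, -0.1181, 0.234]
eef_rot: [0.0, 0.989, -0.145, 0.001]
wrist_force: [0.2, -0.8, 0.0]
opening: -0.001
grasp_force: 0.0
time_s: 11.95
eef_pos: [0.5373, -0.1143, 0.2338]
eef_rot: [0.0, 0.973, -0.23, 0.0]
wrist_force: [1.2, 0.2, 1.1]
opening: -0.003
grasp_force: 0.0
time_s: 12.37
eef_pos: [0.5373, -0.1143, 0.2805]
eef_rot: [-0.0, 0.974, -0.229, -0.0]
wrist_force: [0.4, 0.4, 0.4]
opening: -0.002
grasp_force: 0.0
time_s: 12.78
eef_pos: [0.5373, -0.1143, 0.3298]
eef_rot: [0.0, 0.973, -0.229, 0.001]
wrist_force: [0.5, -1.2, -0.2]
opening: -0.003
grasp_force: 0.0
hub [194. 196.] tip [133. 133.]
```

View pics/w5.png

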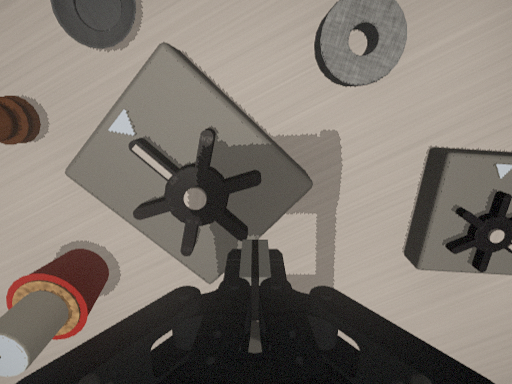

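```bash
python3 - <<'E'
from h import *
for a in range(6):
    t=np.radians(20.5+60*a); r=.065 if a==0 else .055; print(a,w2px('wrist',np.array([.562+r*np.cos(t),-.073+r*np.sin(t),.072])).round())
im=cv2.imread('pics/w5.png'); cv2.imwrite('pics/c5.png',cv2.resize(im[90:270,90:290],None,fx=3.3,fy=3.3))
E
```

```text
0 [128. 141.]
1 [132. 214.]
2 [184. 255.]
3 [245. 238.]
4 [260. 177.]
5 [206. 128.]
```

View pics/c5.png

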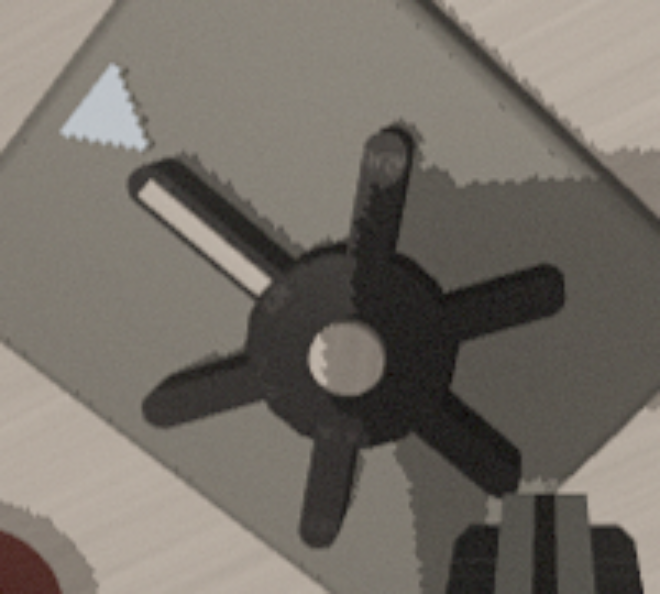

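The long arm end is at (129,141), against a predicted (128,141) when in its click at the arrow, and the other arms match too. The robot is clear of everything, so I'm handing in.

```bash
python3 -c "from bench import ctrl; print(ctrl.hand_in())"
```

```text
the job is handed in; nothing more can be done
None
```

The job is handed in: the largest tally's wheel went clockwise three clicks, settling one click short before the last, and the long arm now sits in its click at the arrow; the tally did not move and nothing around it was touched.

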